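Shut and lock the prism dust cabinet

ROBOT

A 6-joint arm with a two-finger parallel gripper is mounted at the origin on the work surface. World frame = base frame: x ahead of the robot, y to its left, z up, the work surface at z = 0. Lengths are in m, angles in degrees, forces in N, time in s.
With the tool pointing down it reaches from about 0.4 to 0.825 m from the base axis. Payload 7 kg.
Tool frame: the origin (TCP) lies midway between the tips of the shut fingers; the grasp point (between the pads) lies 19 mm behind it; z points along the fingers, y is the direction in which the jaws open and shut (so a half turn about z gives the same grasp; the last joint's range is limited). The gripper opens to 88 mm and grips with 3 to 60 N. Pads are 19 mm wide; open, the fingers measure 130 mm over their backs; the gripper's body (78 mm by 193 mm) begins 47 mm behind the grasp point.
Start: joints at [80.506, 20.546, 0.682, 0, -70.136, -16.507], TCP at [0.296, 0.607, 0.194] pointing down, gripper open.
Joint ranges: [-176.03, 176.03], [-82.01, 121.73], [-58.28, 71.71], [-173.87, 95.51], [-174.79, -0.11], [-173.66, 173.66]. Speed limits (degrees/s): [136.94, 136.94, 172.46, 180, 180, 180].

INTERFACE

Orientations are given as a 3x3 rotation matrix whose columns are the frame's x, y, z axes.
In Python, from rig import robot gives the robot as it stands. Calls block until the motion is done:
- robot.goto(position, orientation): joint-space move of the TCP to a pose.
- robot.servo_line(position, ori=None, speed=0.15): straight line of the TCP; ori=None keeps the orientation; speed is the mean speed in m/s.
- robot.movej(angles): joint-space move.
- robot.move_gripper(opening): opening from 0.0 (shut) to 1.0 (fully open); the grip force is fixed at half the most; returns when the fingers have stopped.
- robot.dwell(seconds).
- robot.ik(position, orientation): joint angles nearest the present ones, or None.
- robot.grab_frame(name): name is "scene" or "top" or "wrist"; returns (picture, depth): 420x560x3 uint8, red, green, blue; 420x560 float32, m along the optical axis (not along the pixel's ray), 0 where there is no reading.
- robot.camera_info(name): a dict with "vfov" (degrees; the focal length in pixels is half the picture's height over the tangent of half this angle, whatever the lens; pixels are square), "cx", "cy" (the principal point, pixels), "k1" (the pictures are not rectified: a ray, as slopes to the right and down, at radius r is drawn at 1 + k1 r^2 times it, then the intrinsics apply), "view" (4x4, takes a point from world to camera coordinates); the wrist camera has in their place "T_tool_cam" (4x4, takes a point from camera to tool coordinates, whose origin is the TCP and whose axes are the flange's). Camera axes: x right, y down, z forward; pixel columns grow to the right and rows downward; lengths in m; the calibration is good to about 2 mm. A picture is of the moment at which its call begins: read the wrist's pose just before it. camera_info takes no time and is no camera call.
A pose or a line that the arm cannot do raises robot.Unreachable and nothing moves.
- robot.job_done(): hands the job in, once; it reports no verdict.
Readings, each from a call of its own:
- robot.read_t(): time.
- robot.read_qpos(): joint angles.
- robot.read_qvel(): joint speeds.
- robot.read_effort(): joint torques, N m.
- robot.read_position(): TCP position.
- robot.read_tcp_rot(): TCP orientation.
- robot.read_force(): force on the tool from outside, world axes, zero at the start.
- robot.read_ft_torque(): the same for the moment, N m.
- robot.read_grip_width(): opening from 0.0 (shut) to 1.0 (fully open).
Only numpy, scipy, OpenCV 4.12 (cv2) and the standard library are available. Lean on these libraries where they do the work, as an engineer would, in place of code of your own. Each camera call takes 0.05 s, during which the arm holds its last target.

TASK

Push the door of the grey dust cabinet shut until it seats on its catch. Then take the T-handled fork key from its wooden stand, put it down into the round well in the cabinet's top so that it straddles the drive bar there, turn it clockwise as far as it goes to lock the cabinet, and leave the key standing in the well. Work the lock with the key only, and leave the other things on the table where they are.

Things in the scene. Friction and masses are not known exactly. Their poses are not given: they have to be found in the camera images.
- hinge (a point): Foot of the door's vertical hinge axis, at table height, on the fixed grey cabinet (180 deep, 260 wide, 160 mm tall). Axes are the cabinet's: x from its front to its back (away from the robot), y to its left as the robot sees it, z up. In this frame its body spans x 6 to 186, y -255 to 5, z 0 to 160 mm.
- door (a joint): Angle of the door: 0 shut, growing as it opens towards the robot. Open by a, the door runs from the hinge along (-sin a, -cos a) in the cabinet's x, y; its outer face looks along (-cos a, sin a). It stays where left. At about 0.07 rad a sprung roller catch begins to resist (6 to 12 N on the free half of the door); below 0.03 rad the catch pulls it home to 0.
- door_face (a point): Point on the door's flat outer face, 165 mm from the hinge axis and 135 mm above the table; x points into the door, y towards the hinge. The door is an aluminium frame with a glass pane, 250 wide, 12 mm thick (centred on the hinge axis), 8 to 158 mm above the table; its upper 60 mm is solid aluminium.
- lock (a point): Centre of the floor of the round lock well in the cabinet's top: 40 mm diameter, 32 mm deep, its mouth level with the flat cabinet top 160 mm above the table. Axes are the cabinet's, as for hinge. A brass drive bar, 24 mm long, 5 thick, 12 tall, stands on this floor across the centre and turns about the vertical through it.
- bolt (a joint): Angle of the drive bar, growing clockwise seen from above, from 0 (unlocked) to a stop at 1.05 rad (locked). At 0 the bar's length lies along the cabinet's +x turned 0.524 rad counter-clockwise seen from above; at value b it is turned 0.524 - b. Friction 0.06 Nm; stays where left.
- key_handle (a point): Centre of the key's handle, a wooden cross-bar 74 mm long (key's x), 14 thick (y), 16 tall (z, up the 10 mm steel shank). The loose key, about 220 g, is 109 mm tall; this point is 101 mm above its lower end. It starts upright in a fixed wooden stand, 75 x 75 x 45 mm, in a round hole 38 mm wide whose floor is 10 mm above the table.
- key_tip (a point): Lower end of the key's axis, between two prong tips. The prongs, 14 mm long, 20 mm along the handle, 5 mm thick, leave an 11 mm slot parallel to the handle; above them is a 32 mm wide collar, 14 to 38 mm up. With handle parallel to bar and key centred, the fork drops over the bar until the tips stand on the well's floor; about 0.3 rad of play before it drives the bar.
- lap: Iron polishing lap with a dark pitch face, a disc of 150 mm diameter, 24 mm tall, origin at the centre of its underside. Bystander.
- prism0: Green glass prism block, triangular seen from above (42 mm sides, 30 mm tall), loose on the table; origin at the centre of its underside. Bystander. 
- prism1: Green glass prism block, triangular seen from above (42 mm sides, 30 mm tall), loose on the table; origin at the centre of its underside. Bystander. 
- prism2: Green glass prism block, triangular seen from above (42 mm sides, 30 mm tall), loose on the table; origin at the centre of its underside. Bystander. 
- caliper: Nickel caliper lying flat, 190 mm long along its x, jaws towards its +y, under 10 mm high. Bystander.
- jar: Squat amber glass jar with a dark lid, 66 mm diameter, 65 mm tall, origin at the centre of its underside. Bystander.
- key: The fork key itself: origin at the lower end of its axis (same point and axes as key_tip).
Things that resemble listed ones, but are neither listed nor needed, are in the scene too. What is shaped like the key but orange or turquoise is not meant.

How it is judged (in metres and radians):
On the way, in this order (a step that is already met when the one before it is completed fails the run):
1. the door is shut and seated on its catch (value of joint door below 0.02 rad), for 0.2 s.
2. the fork key stands on the floor of the well, over the drive bar (distance between key_tip and lock below 0.01 m and value of joint door below 0.02 rad), for 0.1 s.
3. the lock has been turned clockwise to its stop with the key (all of step 2 and value of joint bolt above 0.9 rad), for 0.2 s.
At the end, for the whole second after the job is handed in: The door is seated (within 0.02 rad of shut), the drive bar is turned past 0.9 rad, and the key stands at rest in the well, its lower end within 10 mm of the centre of the well's floor and leaning less than 0.35 rad (all of step 3 and angle between key_tip's own z axis and vertical below 0.35 rad and linear speed of key below 0.03 m/s); the robot touches nothing.
It fails at once if another thing on the table (lap, prisms, caliper, jar) is moved by more than 30 mm (distance of any of lap, prism0, prism1, prism2, caliper, jar from where it was at the start of the episode above 0.03 m).
It fails at once if the fingers work the drive bar directly (contact force between the fingers and bolt above 1 N).
It also fails if it takes over 61 s, if anything falls off the work surface, if the arm or the gripper's body presses on something with over 40 N, if the wrist force passes 120 N, or if a joint passes its speed limit or range.

## Working session

There is one attempt and no reset: what is moved stays moved. The work goes in short steps, each a Python script; the robot and the scene stay as the last script left them, time stands still between calls to the robot, and variables do not carry over. Pictures are saved under pics/ and viewed, and the job is handed in when it is done.

```bash
mkdir -p pics; ls; cat > h.py <<'E'
import numpy as np, cv2, pickle
from rig import robot
def save(n,p): cv2.imwrite('pics/%s.png'%n, p[...,::-1])
def grab(name):
    ci=robot.camera_info(name)
    if name=='wrist':
        T=np.eye(4);T[:3,:3]=robot.read_tcp_rot();T[:3,3]=robot.read_position()
        cw=T@np.array(ci['T_tool_cam'])
    else: cw=np.linalg.inv(np.array(ci['view']))
    p,d=robot.grab_frame(name)
    o=dict(p=p,d=d,ci={k:(np.array(v) if not np.isscalar(v) else v) for k,v in ci.items()},cw=cw)
    return o
def K(o):
    f=o['p'].shape[0]/2/np.tan(np.radians(o['ci']['vfov'])/2)
    return f,o['ci']['cx'],o['ci']['cy'],o['ci']['k1']
def slopes(o,u,v):
    f,cx,cy,k1=K(o)
    x=(np.asarray(u,float)-cx)/f;y=(np.asarray(v,float)-cy)/f
    rd=np.hypot(x,y);r=rd.copy()
    for _ in range(30): r=rd/(1+k1*r*r)
    s=1/(1+k1*r*r); return x*s,y*s
def pts(o,u,v,depth=None):
    x,y=slopes(o,u,v)
    d=o['d'][np.round(v).astype(int),np.round(u).astype(int)] if depth is None else depth
    c=np.stack([x*d,y*d,d*np.ones_like(x)],-1)
    return c@o['cw'][:3,:3].T+o['cw'][:3,3]
def cloud(o):
    v,u=np.mgrid[:o['p'].shape[0],:o['p'].shape[1]]
    return pts(o,u,v)
def onz(o,u,v,z):
    x,y=slopes(o,u,v);d=np.stack([x,y,np.ones_like(x)],-1)@o['cw'][:3,:3].T
    c=o['cw'][:3,3];return c+d*((z-c[2])/d[...,2])[...,None]
def proj(o,P):
    P=np.atleast_2d(P);w=np.linalg.inv(o['cw']);c=P@w[:3,:3].T+w[:3,3]
    x=c[:,0]/c[:,2];y=c[:,1]/c[:,2];f,cx,cy,k1=K(o);s=1+k1*(x*x+y*y)
    return np.stack([x*s*f+cx,y*s*f+cy],-1)
E
python3 - <<'E'
from h import *
for n in ['scene','top','wrist']:
    o=grab(n);save(n+'0',o['p']);pickle.dump(o,open(n+'0.pkl','wb'));print(n,o['ci']['vfov'],o['ci']['k1'],o['cw'].round(3).tolist())
print(robot.read_t())
E
```

```text
pics
scene 47.39681514036686 -0.015449500186393874 [[0.771, 0.489, -0.408, 0.986], [0.637, -0.594, 0.492, -0.575], [-0.002, -0.639, -0.769, 1.044], [0.0, 0.0, 0.0, 1.0]]
top 52.534031076573015 -0.12345328122806015 [[0.005, -0.997, 0.077, 0.423], [-1.0, -0.006, -0.004, 0.016], [0.004, -0.077, -0.997, 1.141], [0.0, 0.0, 0.0, 1.0]]
wrist 58.88891164857224 -0.09212764013243721 [[-0.438, -0.855, -0.276, 0.37], [-0.899, 0.418, 0.133, 0.571], [0.002, 0.306, -0.952, 0.384], [0.0, 0.0, 0.0, 1.0]]
0.15
```

View pics/scene0.png

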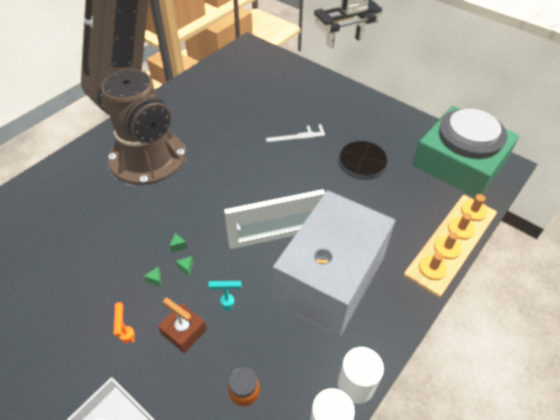

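View pics/top0.png

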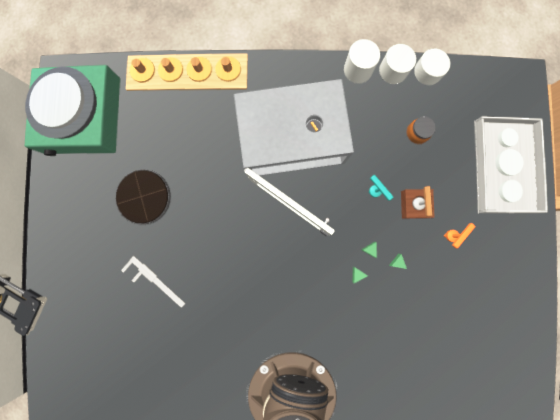

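View pics/wrist0.png

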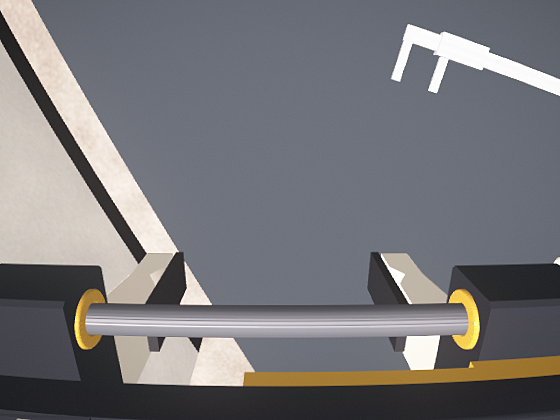

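The scene picture shows the cabinet at about (335,262), with its well at (323,257). The door is open, running from (325,200) to (228,225). There are three T-shaped keys. The one in the dark wooden stand is at (180,318) in scene and (420,203) in top. A turquoise one is at (227,292) / (380,188), and an orange one at (123,322) / (458,236). Only the first stands in a wooden stand, so I'll confirm it in an enlarged crop.

```bash
python3 - <<'E'
from h import *
t=pickle.load(open('top0.pkl','rb'));s=pickle.load(open('scene0.pkl','rb'))
a=cv2.resize(t['p'][160:270,350:490],None,fx=5,fy=5,interpolation=cv2.INTER_CUBIC)[:, :700]
save('crop_top',a)
b=cv2.resize(s['p'][260:360,90:260],None,fx=4.5,fy=4.5,interpolation=cv2.INTER_CUBIC);save('crop_scene',b)
c=cv2.resize(t['p'][70:250,220:370],None,fx=3.3,fy=3.3,interpolation=cv2.INTER_CUBIC);save('crop_cab',c)
P=cloud(t);Q=cloud(s)
pickle.dump((P,Q),open('cl.pkl','wb'))
# cabinet top
for n,C in (('top',P),('scene',Q)):
    m=(abs(C[...,2]-.16)<.006)&(C[...,0]>.3)
    m=cv2.morphologyEx(m.astype(np.uint8),cv2.MORPH_OPEN,np.ones((7,7)))
    k,l,st,_=cv2.connectedComponentsWithStats(m);i=1+np.argmax(st[1:,4]);xy=C[l==i]
    print(n,st[i],xy[:,2].mean(),cv2.minAreaRect(xy[:,:2].astype(np.float32)))
    for z0,z1,nm in((.1,.157,'hi'),):pass
# door pts
for (u,v) in [(250,172),(290,203),(330,231),(428,202),(418,203),(410,212),(375,250),(314,125),(421,125),(142,196)]: print((u,v),P[v,u].round(4))
E
```

```text
top [ 235   80  118   87 7854] 0.15945608056927438 ((0.6930281519889832, 0.002568468451499939), (0.18182432651519775, 0.26182469725608826), 8.427650451660156)
scene [ 276  193  117  111 7227] 0.15916309467856646 ((0.6931087374687195, 0.0026648342609405518), (0.18141967058181763, 0.26510491967201233), 8.578387260437012)
(250, 172) [0.5741 0.1023 0.1568]
(290, 203) [0.5022 0.0085 0.155 ]
(330, 231) [ 0.4377 -0.0845  0.1554]
(428, 202) [ 0.5093 -0.3286  0.1214]
(418, 203) [ 0.5125 -0.3257  0.0504]
(410, 212) [ 0.4894 -0.3062  0.043 ]
(375, 250) [ 0.3902 -0.2152  0.0313]
(314, 125) [ 0.6919 -0.0484  0.14  ]
(421, 125) [ 0.7172 -0.3353  0.0625]
(142, 196) [0.5294 0.4037 0.0222]
```

View pics/crop_top.png

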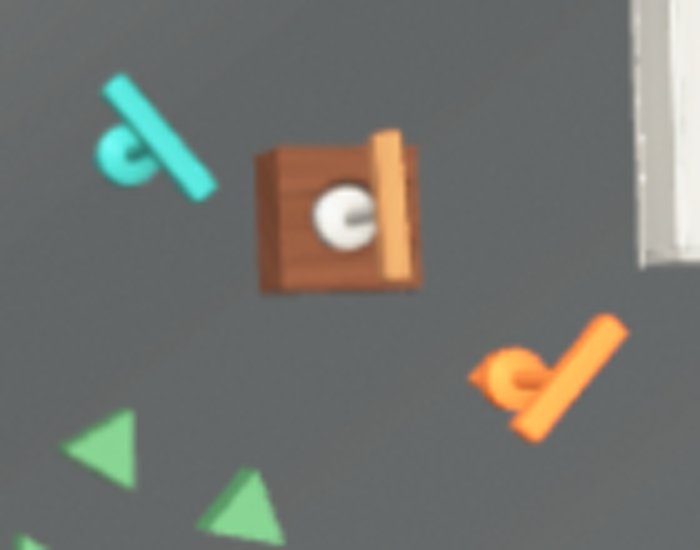

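View pics/crop_scene.png

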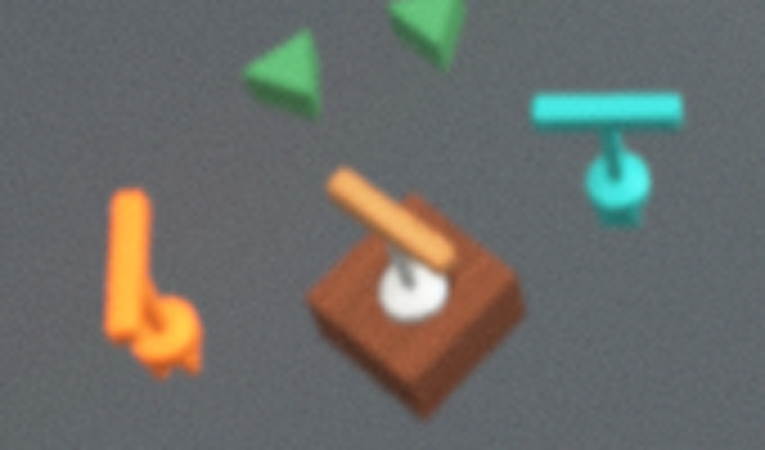

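View pics/crop_cab.png

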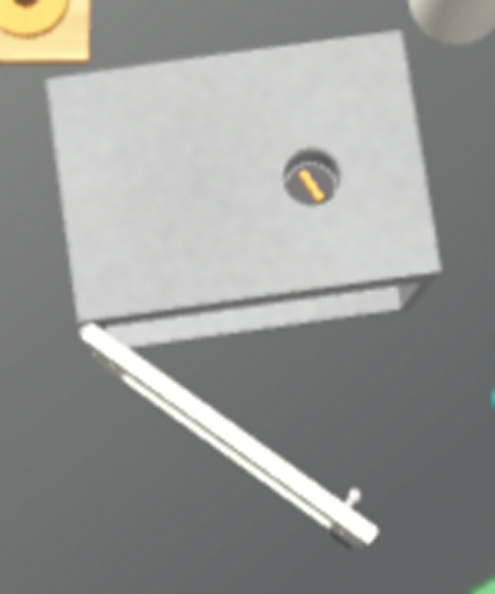

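The crops confirm it. The key in the dark wooden stand has a natural wood handle and a steel collar, so it is the one meant. The other two are solid turquoise and solid orange. The cabinet crop shows the well at crop (311,178) with the brass bar in it, and the door open to about 0.78 rad. Next I'll compute the geometry.

```bash
python3 - <<'E'
from h import *
t=pickle.load(open('top0.pkl','rb'));s=pickle.load(open('scene0.pkl','rb'));P,Q=pickle.load(open('cl.pkl','rb'))
th=np.radians(8.5);R=np.array([[np.cos(th),-np.sin(th)],[np.sin(th),np.cos(th)]])
c=np.array([.693,.0026]);h=c-R@[.096,-.125];print('hinge',h)
for n,C in (('t',P),('s',Q)):
    L=(C[...,:2]-h)@R
    # door top
    m=(C[...,2]>.145)&(C[...,2]<.165)&(L[...,0]<-.012)&(L[...,0]>-.26)&(L[...,1]<.01)&(L[...,1]>-.26)
    q=L[m];d=q.mean(0);e=np.linalg.svd(q-d,full_matrices=0)[2][0];e*=-np.sign(e[1])
    r=q@e; print(n,'door a',np.arctan2(-e[0],-e[1]),np.arctan2(-d[0],-d[1]),m.sum(),'ext',r.min(),r.max(),'offset',np.percentile((q)@[-(-e[1]),-e[0]],[2,50,98]))
    # key handle
    m=(C[...,2]>.105)&(C[...,2]<.135)&(np.hypot(C[...,0]-.51,C[...,1]+.328)<.06)
    q=C[m];e=np.linalg.svd(q[:,:2]-q[:,:2].mean(0),full_matrices=0)[2][0]
    print(n,'handle',m.sum(),q.mean(0),cv2.minAreaRect(q[:,:2].astype(np.float32)),np.degrees(np.arctan2(e[1],e[0])),np.median(q[:,2]))
    # collar
    # well: pts below .155 within top
    m=(C[...,2]<.152)&(C[...,2]>.12)&(np.hypot(C[...,0]-.69,C[...,1]+.048)<.03)
    print(n,'well',m.sum(),C[m].mean(0),C[m][:,:2].min(0),C[m][:,:2].max(0))
E
```

```text
hinge [0.5795783  0.11203728]
t door a 0.7665021328577433 0.7748763809472875 549 ext 0.01368131832541005 0.24981106541692563 offset [-0.00491497  0.00116396  0.00679225]
t handle 215 [ 0.5116502  -0.32906111  0.11687471] ((0.5122843980789185, -0.3304446041584015), (0.0744481086730957, 0.015322810038924217), 3.7331862449645996) -176.63022595739932 0.11767780154900698
t well 206 [ 0.69706135 -0.04970099  0.1321803 ] [ 0.67997188 -0.06856343] [ 0.71170765 -0.02923198]
s door a 0.7640534388411149 0.7410420564938707 636 ext 0.01348768968713635 0.25031270547269413 offset [-0.00871994 -0.00461819  0.00583485]
s handle 253 [ 0.51581222 -0.33388347  0.11619066] ((0.5139867663383484, -0.33275336027145386), (0.07516786456108093, 0.01475017610937357), 3.947969913482666) 3.829655023683966 0.11707227132913178
s well 184 [ 0.6851151  -0.03871167  0.13666197] [ 0.67020675 -0.0561387 ] [ 0.70626857 -0.02765758]
```

```bash
cat >> h.py <<'E'
th=np.radians(8.5);Rc=np.array([[np.cos(th),-np.sin(th)],[np.sin(th),np.cos(th)]]);hinge=np.array([.5796,.1120])
def ori(yaw): # tool x at yaw, z down
    c,s=np.cos(yaw),np.sin(yaw); return np.array([[c,s,0],[s,-c,0],[0,0,-1.]])
def doorp(a,rad,off,z):
    L=np.array([-np.sin(a),-np.cos(a)])*rad+np.array([-np.cos(a),np.sin(a)])*off
    return np.r_[hinge+Rc@L,z]
E
python3 - <<'E'
from h import *
print(robot.read_tcp_rot().round(2))
for a in (.766,.4,0):
  for k in (0,np.pi):
    y=th-a+k
    for z in (.25,.12): print(a,k,z,doorp(a,.165,.05,z).round(3),np.round(robot.ik(doorp(a,.165,.05,z),ori(y)),1))
E
```

```text
[[ 0.9  -0.44 -0.  ]
 [-0.44 -0.9  -0.  ]
 [ 0.    0.   -1.  ]]
0.766 0 0.25 [0.443 0.006 0.25 ] [ 26.5  -4.1 -21.5   0.  -72.6  28.1]
0.766 0 0.12 [0.443 0.006 0.12 ] [ 26.5   2.2 -33.4   0.  -54.4  28.1]
0.766 3.141592653589793 0.25 [0.443 0.006 0.25 ] [  26.5   -4.1  -21.5    0.   -72.6 -151.9]
0.766 3.141592653589793 0.12 [0.443 0.006 0.12 ] [  26.5    2.2  -33.4    0.   -54.4 -151.9]
0.4 0 0.25 [ 0.49  -0.035  0.25 ] [ 18.8   1.  -16.6   0.  -72.4  56.7]
0.4 0 0.12 [ 0.49  -0.035  0.12 ] [ 18.8   6.9 -28.    0.  -55.   56.7]
0.4 3.141592653589793 0.25 [ 0.49  -0.035  0.25 ] [  18.8    1.   -16.6    0.   -72.4 -123.3]
0.4 3.141592653589793 0.12 [ 0.49  -0.035  0.12 ] [  18.8    6.9  -28.     0.   -55.  -123.3]
0 0 0.25 [ 0.555 -0.059  0.25 ] [ 14.1   7.6  -9.3   0.  -73.1  84.4]
0 0 0.12 [ 0.555 -0.059  0.12 ] [ 14.1  13.1 -20.2   0.  -56.7  84.4]
0 3.141592653589793 0.25 [ 0.555 -0.059  0.25 ] [ 14.1   7.6  -9.3   0.  -73.1 -95.6]
0 3.141592653589793 0.12 [ 0.555 -0.059  0.12 ] [ 14.1  13.1 -20.2   0.  -56.7 -95.6]
```

```bash
python3 - <<'E'
from h import *
robot.move_gripper(0.0)
robot.goto(doorp(.766,.165,.05,.25),ori(th-.766))
robot.servo_line(doorp(.766,.165,.05,.122),speed=.15)
robot.servo_line(doorp(.766,.165,.025,.122),speed=.08)
f0=robot.read_force();print('f0',f0.round(2),robot.read_t())
for a in np.r_[np.linspace(.72,.1,10)]:
    robot.servo_line(doorp(a,.165,.018,.122),ori(th-a),speed=.12)
    f=robot.read_force();print(round(a,3),(f-f0).round(1),round(robot.read_t(),2))
o=grab('top');save('top1',o['p']);pickle.dump(o,open('top1.pkl','wb'))
o=grab('scene');save('scene1',o['p'])
c=cv2.resize(np.hstack([o['p'][160:360,200:420],pickle.load(open('top1.pkl','rb'))['p'][70:270,200:400]]),None,fx=1.8,fy=1.8);save('door1',c)
E
```

```text
f0 [-1.21  0.25  0.34] 5.2583
0.72 [ 0.3 -0.1 -0.1] 5.53
0.651 [ 0.8 -1.1 -0.4] 5.78
0.582 [ 1.7  0.5 -0.6] 6.03
0.513 [ 0.9 -0.1  0.1] 6.28
0.444 [ 1.3 -1.1 -0. ] 6.53
0.376 [ 1.2 -1.  -0.7] 6.78
0.307 [ 0.1  0.  -0.7] 7.03
0.238 [0.2 0.3 0.4] 7.28
0.169 [-0.1 -0.1 -0.9] 7.53
0.1 [ 1.5  0.5 -1.1] 7.78
```

View pics/door1.png

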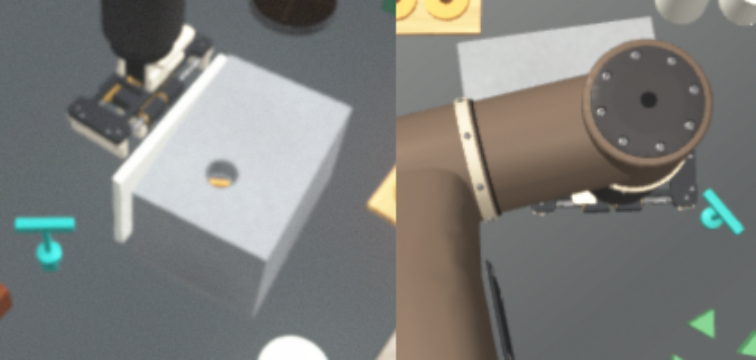

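The scene crop shows the door swung nearly shut, its edge at crop (120,185) with a small gap left. The gripper sits against its outer face. I'll push on through the catch in small steps while watching the force.

```bash
python3 - <<'E'
from h import *
R0=ori(th)
for a in np.arange(.08,-.1,-.02):
    robot.servo_line(doorp(0,.165,.018,.122)+np.r_[Rc@[-.165*a,0],0],R0,speed=.05)
    robot.dwell(.1)
    f=robot.read_force();n=f[:2]@Rc[:,0];print(round(a,3),round(n,1),round(robot.read_t(),2))
    if n<-18: break
robot.dwell(.3)
print(robot.read_force().round(1),robot.read_position())
o=grab('scene');save('door2',cv2.resize(o['p'][160:360,200:420],None,fx=2.5,fy=2.5))
robot.servo_line(doorp(0,.165,.06,.122),R0,speed=.1)
robot.servo_line(doorp(0,.165,.06,.27),R0,speed=.25)
robot.move_gripper(.7)
o=grab('scene');pickle.dump(o,open('scene2.pkl','wb'));save('door3',cv2.resize(o['p'][160:360,200:420],None,fx=2.5,fy=2.5))
C=cloud(o);L=(C[...,:2]-hinge)@Rc;m=(C[...,2]>.14)&(C[...,2]<.165)&(abs(L[...,0])<.02)&(L[...,1]>-.24)&(L[...,1]<-.03)
q=L[m];print('door slope',np.polyfit(q[:,1],q[:,0],1),m.sum(),robot.read_t())
E
```

```text
0.08 -0.6 8.23
0.06 -0.8 8.58
0.04 -9.2 8.93
0.02 -0.9 9.28
-0.0 0.5 9.63
-0.02 -7.4 9.98
-0.04 -16.1 10.33
-0.06 -26.7 10.68
[-27.    1.9  19.6] [ 0.5878387  -0.0536642   0.12153257]
door slope [0.00197403 0.00766479] 770 13.6083
```

View pics/door3.png

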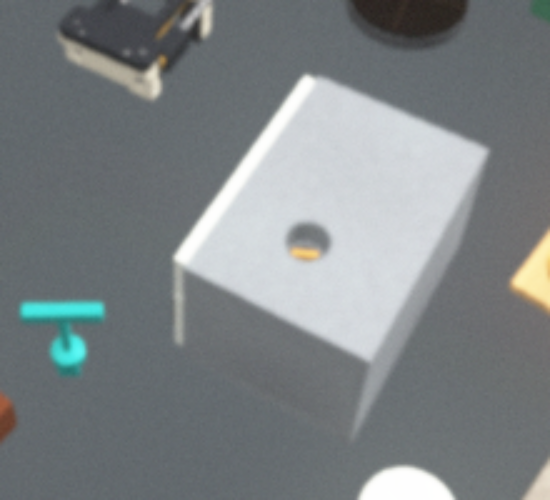

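The seating sequence was as expected: −9 N at the catch, then a drop, then a hard stop. Picture door3 shows the door flush along the cabinet front, from (310,78) to (180,260), and the depth slope is 0.002 rad. Next come wrist views of the well and of the key.

```bash
python3 - <<'E'
from h import *
robot.goto([.665,-.045,.30],ori(np.radians(38.5)))
robot.dwell(.15)
o=grab('wrist');pickle.dump(o,open('w_well.pkl','wb'));save('w_well',o['p'])
robot.goto([.51,-.331,.24],ori(np.radians(3.8)))
robot.dwell(.15)
o=grab('wrist');pickle.dump(o,open('w_key.pkl','wb'));save('w_key',o['p'])
print(robot.read_t(),robot.read_qpos())
E
```

```text
15.8417 [-1.44932229e+01  1.28349257e+01 -4.09288796e+00  3.10416610e-04
 -7.30634517e+01  1.08399909e+02]
```

View pics/w_well.png

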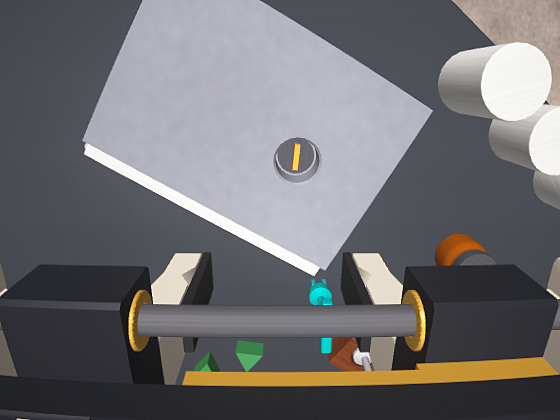

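View pics/w_key.png

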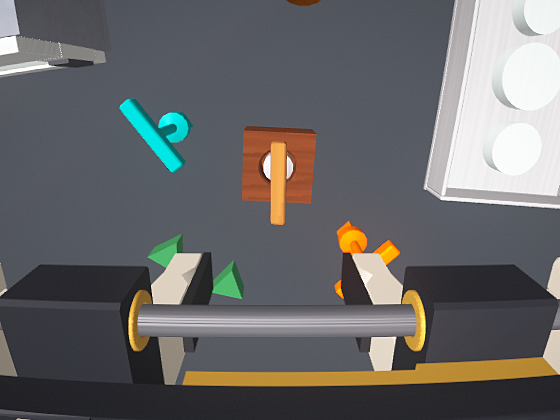

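w_well shows the mouth of the well around (297,160), with the bar from (297,143) to (295,171). w_key shows the handle from (278,143) to (278,223) over the stand. Now I'll measure both.

```bash
python3 - <<'E'
from h import *
o=pickle.load(open('w_well.pkl','rb'));C=cloud(o)
p=o['p'].astype(int)
v,u=np.mgrid[:420,:560];reg=np.hypot(u-297,v-159)<40
bar=reg&(p[...,0]-p[...,2]>60)
z=np.median(C[bar][:,2]);q=onz(o,u[bar],v[bar],.140)[:,:2];print('bar',bar.sum(),z,q.mean(0),cv2.minAreaRect(q.astype(np.float32)))
e=np.linalg.svd(q-q.mean(0),full_matrices=0)[2][0];print('ang',np.degrees(np.arctan2(e[1],e[0])))
top=np.median(C[reg&(np.hypot(u-297,v-159)>28)][:,2]);print('topz',top)
m=reg&(C[...,2]<top-.004)&(np.hypot(u-297,v-159)<30)
# outline of hole at mouth plane
cs=max(cv2.findContours(m.astype(np.uint8),cv2.RETR_EXTERNAL,cv2.CHAIN_APPROX_NONE)[0],key=len)[:,0]
w=onz(o,cs[:,0],cs[:,1],.16)[:,:2]; print('hole',cv2.minEnclosingCircle(w.astype(np.float32)),m.sum(),cv2.fitEllipse((w*1000).astype(np.float32)))
L=(C[...,:2]-hinge)@Rc
tp=(abs(C[...,2]-top)<.004)&(v<270)&(L[...,0]>.008)
tp=cv2.morphologyEx(tp.astype(np.uint8),cv2.MORPH_OPEN,np.ones((5,5)))
b=C[tp>0][:,:2];print('cab',cv2.minAreaRect(b.astype(np.float32)))
# mouth by grey threshold too
k=pickle.load(open('w_key.pkl','rb'));D=cloud(k)
m=(D[...,2]>.1)&(D[...,2]<.135)&(np.hypot(D[...,0]-.512,D[...,1]+.331)<.055)
q=D[m];zt=np.median(q[:,2]);m2=m&(abs(D[...,2]-zt)<.005);w=onz(k,u[m2],v[m2],.119)[:,:2]
e=np.linalg.svd(w-w.mean(0),full_matrices=0)[2][0]
print('handle',zt,w.mean(0),cv2.minAreaRect(w.astype(np.float32)),np.degrees(np.arctan2(e[1],e[0])))
# collar white
pk=k['p'].astype(int);m=(pk.min(-1)>120)&(np.hypot(u-278,v-166)<24)
print('collar',m.sum(),D[m].mean(0),onz(k,np.array([278.]),np.array([166.]),.048))
# others near
for n,(a,b) in dict(turq=(152,135),turqend=(180,166),orange=(385,255)).items(): print(n,D[b,a])
E
```

```text
bar 159 0.14024269782021187 [ 0.6900861 -0.0473452] ((0.6901658177375793, -0.047317810356616974), (0.025881901383399963, 0.0056190285831689835), 32.892295837402344)
ang -146.5569453362316
topz 0.16051284217039996
hole ((0.6900925636291504, -0.04736361280083656), 0.019770672544836998) 1455 ((690.1217041015625, -47.36693572998047), (38.094783782958984, 38.68319320678711), 54.342613220214844)
cab ((0.6938279867172241, 0.003199756145477295), (0.1777690201997757, 0.2608906626701355), 8.499619483947754)
handle 0.11913089022197437 [ 0.51389315 -0.33050236] ((0.5126343965530396, -0.3307648003101349), (0.07333516329526901, 0.013829326257109642), 3.624638795852661) -176.56318321077174
collar 267 [ 0.51462405 -0.32895978  0.05354612] [[ 0.5139681  -0.33100567  0.048     ]]
turq [ 0.54691433 -0.21868293  0.10877137]
turqend [ 0.52062694 -0.24286787  0.10743838]
orange [ 0.44768485 -0.43815883  0.10958269]
```

The well is at (0.6901, −0.0474) and the bar is at about 33°. The handle is at (0.513, −0.331) with a yaw of 3.6°. Grasping now.

```bash
python3 - <<'E'
from h import *
Rk=ori(np.radians(3.6))
robot.move_gripper(.55)
robot.goto([.513,-.3308,.16],Rk)
robot.servo_line([.513,-.3308,.092],Rk,speed=.1)
print(robot.read_force().round(1))
robot.move_gripper(0.0); print('grip mm',robot.read_grip_width()*88,robot.read_force().round(1))
robot.servo_line([.513,-.3308,.28],Rk,speed=.12)
robot.dwell(.1)
print(robot.read_grip_width()*88,robot.read_force().round(1),robot.read_position(),robot.read_t())
o=grab('wrist');pickle.dump(o,open('w_held.pkl','wb'));save('w_held',o['p'])
o=grab('scene');pickle.dump(o,open('s_held.pkl','wb'));save('s_held',cv2.resize(o['p'][200:400,60:280],None,fx=2.5,fy=2.5))
E
```

```text
[-0.2  0.2  0.1]
grip mm 0.051025109215399295 [-0.2 -0.9 -0.1]
0.2580085577446636 [-1.4  0.4  0.1] [ 0.51279148 -0.33071024  0.27933656] 20.35
```

View pics/w_held.png

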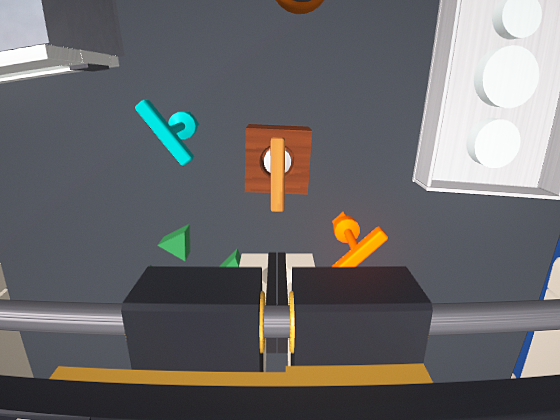

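View pics/s_held.png

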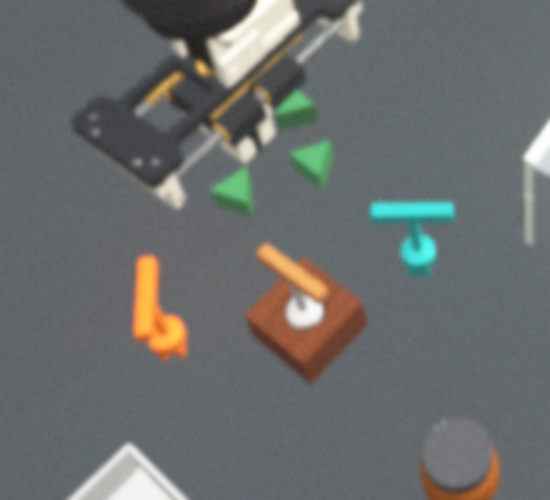

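Both pictures show the key still in its stand, so the grasp closed on nothing. The fingertips appear well short of the key. I'll check the TCP's projection against what the pictures show.

```bash
python3 - <<'E'
from h import *
s=pickle.load(open('s_held.pkl','rb'));w=pickle.load(open('w_held.pkl','rb'))
T=np.array([.5128,-.3307,.2793])
print('scene proj',proj(s,T),'crop',(proj(s,T)-[60,200])*2.5)
print('wrist proj',proj(w,T), 'T_tool_cam',w['ci']['T_tool_cam'].round(4).tolist())
print('top',robot.read_tcp_rot().round(4).tolist(),robot.read_qpos().round(2))
# finger tip cloud from scene
C=cloud(s);
for (a,b) in [(245,150),(265,125),(175,195),(250,95)]:
    u,v=int(a/2.5+60),int(b/2.5+200);print(a,b,C[v,u].round(4))
Dw=cloud(w)
for u,v in [(277,160),(277,200),(265,258),(290,258),(277,300)]: print(u,v,Dw[v,u].round(4),w['d'][v,u])
t=grab('top');save('top_h',t['p']);pickle.dump(t,open('top_h.pkl','wb'))
E
```

```text
scene proj [[162.78951111 266.50823865]] crop [[256.97377776 166.27059663]]
wrist proj [[277.49926527 242.15097604]] T_tool_cam [[0.0001, -0.9519, -0.3065, 0.0831], [1.0, -0.0, 0.0006, -0.0007], [-0.0006, -0.3065, 0.9519, -0.1909], [0.0, 0.0, 0.0, 1.0]]
top [[0.998, 0.0628, -0.0007], [0.0628, -0.998, 0.0002], [-0.0007, -0.0003, -1.0]] [-1.450e+01  1.212e+01  4.000e-02 -0.000e+00 -7.796e+01  1.081e+02]
245 150 [ 0.5259 -0.3423  0.3278]
265 125 [ 0.5236 -0.3201  0.332 ]
175 195 [ 0.5569 -0.4136  0.3894]
250 95 [ 0.5432 -0.335   0.4017]
277 160 [ 0.5281 -0.3297  0.1195] 0.35456073
277 200 [ 0.4883 -0.3322  0.1198] 0.36647397
265 258 [ 0.5232 -0.3244  0.3213] 0.16391031
290 258 [ 0.5238 -0.3354  0.3211] 0.1641171
277 300 [ 0.2999 -0.3443  0.0007] 0.5379305
```

View pics/top_h.png

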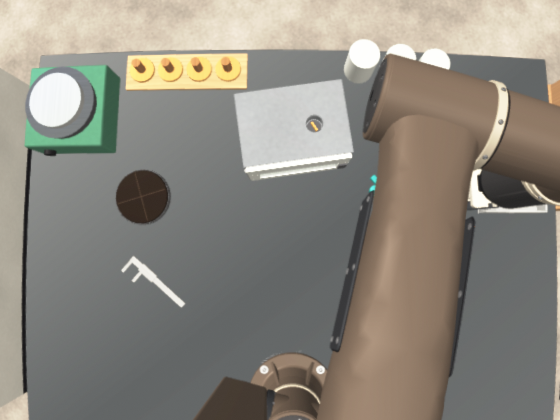

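```bash
python3 - <<'E'
from h import *
s=pickle.load(open('s_held.pkl','rb'));w=pickle.load(open('w_held.pkl','rb'))
for n,o in (('s',s),('w',w)):
    C=cloud(o);m=(C[...,2]>.22)&(np.hypot(C[...,0]-.513,C[...,1]+.331)<.04)
    q=C[m];i=np.argsort(q[:,2])[:8];vv,uu=np.nonzero(m);print(n,m.sum(),np.c_[q[i],uu[i],vv[i]].round(4))
    lo=q[q[:,2]<q[:,2].min()+.02];print(n,lo.min(0),lo.max(0))
c=cv2.resize(s['p'][215:300,110:220],None,fx=6,fy=6,interpolation=cv2.INTER_CUBIC)
p=((proj(s,np.array([.5128,-.3307,.2793]))[0]-[110,215])*6).astype(int);c=np.ascontiguousarray(c);cv2.circle(c,tuple(map(int,p)),5,(255,0,0),-1)
save('tip',c)
E
```

```text
s 3977 [[  0.5218  -0.3156   0.3124 169.     254.    ]
 [  0.5234  -0.3342   0.3125 162.     261.    ]
 [  0.523   -0.329    0.3126 164.     259.    ]
 [  0.5233  -0.3317   0.3127 163.     260.    ]
 [  0.5231  -0.3214   0.3137 167.     256.    ]
 [  0.5237  -0.3243   0.3145 166.     257.    ]
 [  0.5234  -0.3336   0.3151 162.     260.    ]
 [  0.5142  -0.347    0.3153 153.     262.    ]]
s [ 0.50386045 -0.34828947  0.31242322] [ 0.52688487 -0.31486401  0.33240862]
w 34358 [[  0.5211  -0.328    0.3114 273.     253.    ]
 [  0.5215  -0.3303   0.3119 278.     253.    ]
 [  0.5218  -0.3321   0.3123 282.     253.    ]
 [  0.5215  -0.3261   0.3123 269.     253.    ]
 [  0.522   -0.3331   0.3125 284.     253.    ]
 [  0.5217  -0.3289   0.3125 275.     253.    ]
 [  0.5218  -0.3307   0.3125 279.     253.    ]
 [  0.5219  -0.3312   0.3126 280.     253.    ]]
w [ 0.51591935 -0.34560867  0.31138921] [ 0.52510136 -0.31343149  0.33138635]
```

View pics/tip.png

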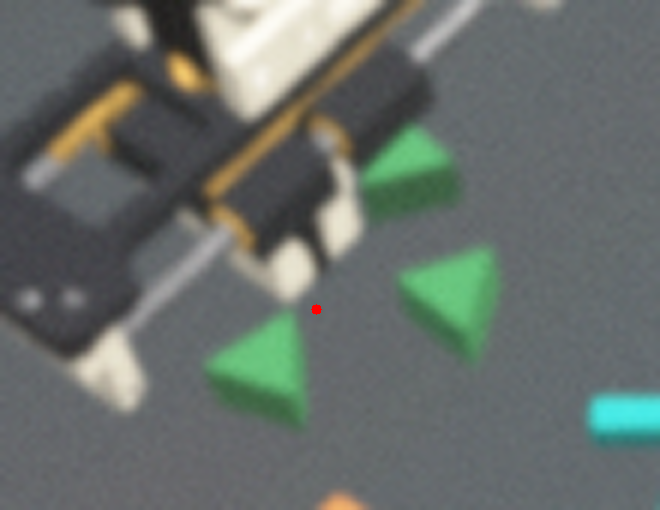

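Both cameras independently put the fingertips at z≈0.312 while the reported TCP is at z=0.279. The real tips therefore sit about 32 mm behind the reported TCP, while x and y agree. That explains the miss: the fingers closed about 5 mm above the handle. I'll correct for it by taking tip z = TCP z + 0.032, grasp again and verify.

```bash
python3 - <<'E'
from h import *
Rk=ori(np.radians(3.6))
robot.move_gripper(.55)
robot.servo_line([.513,-.3308,.11],Rk,speed=.25)
f0=robot.read_force()
for z in (.09,.075,.060):
    robot.servo_line([.513,-.3308,z],Rk,speed=.08)
    f=robot.read_force()-f0;print(z,f.round(1))
    if abs(f[2])>5: break
robot.move_gripper(0.0); w=robot.read_grip_width()*88;print('grip mm',w,robot.read_force().round(1))
if w>8:
    robot.servo_line([.513,-.3308,.26],Rk,speed=.12)
    robot.dwell(.1)
    print(robot.read_grip_width()*88,robot.read_force().round(1),robot.read_position(),robot.read_t())
o=grab('wrist');pickle.dump(o,open('w_held2.pkl','wb'));save('w_held2',o['p'])
o=grab('scene');pickle.dump(o,open('s_held2.pkl','wb'));save('s_held2',cv2.resize(o['p'][200:400,60:280],None,fx=2.5,fy=2.5))
E
```

```text
0.09 [-1.1  1.5 -0.5]
0.075 [-1.9  0.3 -0.2]
0.06 [-0.3  1.2 -0.1]
grip mm 13.715312858407612 [ 0.5 -0.6  0.6]
14.037393454847695 [-0.4 -0.5 -1. ] [ 0.51279087 -0.33069392  0.25936679] 25.9167
```

View pics/w_held2.png

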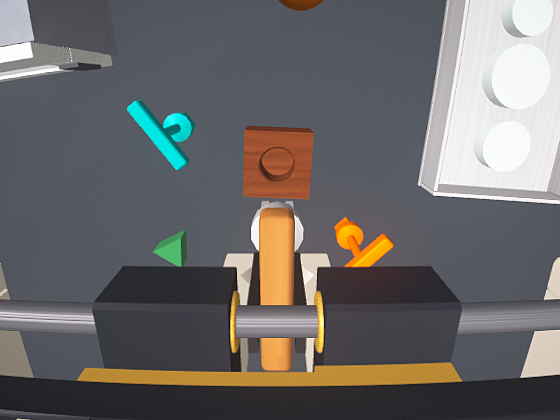

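View pics/s_held2.png

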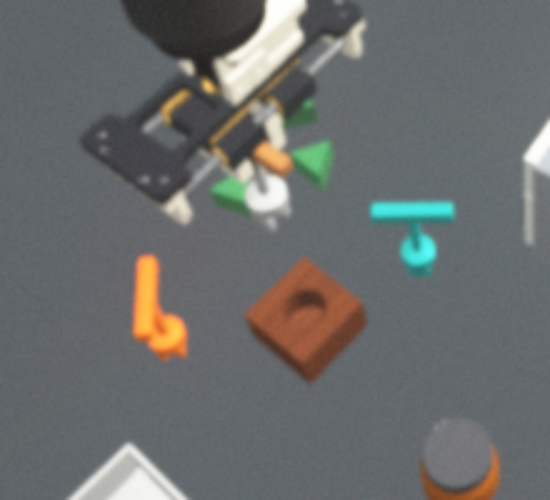

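The key is held: the grip is 14 mm and the stand is empty at (277,163) in the wrist view. Before inserting, I'll check its tilt and where its axis sits in the hand.

```bash
python3 - <<'E'
from h import *
w=pickle.load(open('w_held2.pkl','rb'));C=cloud(w);p=w['p'].astype(int)
v,u=np.mgrid[:420,:560]
h=(p[...,0]-p[...,2]>60)&(abs(u-277)<15)&(v>212)&(v<300)
q=C[h];print('handle n',h.sum(),'z vs x fit',np.polyfit(q[:,0],q[:,2],1),q[:,0].min(),q[:,0].max(),'y mean',q[:,1].mean(),np.median(q[:,2]))
hh=(p[...,0]-p[...,2]>60)&(abs(u-277)<18)&(v>203)&(v<375)
r=onz(w,u[hh],v[hh],np.median(q[:,2]));print('handle ext',cv2.minAreaRect(r[:,:2].astype(np.float32)))
s=pickle.load(open('s_held2.pkl','rb'));C=cloud(s);ps=s['p'].astype(int)
m=(ps.min(-1)>110)&(np.ptp(ps,-1)<40)&(C[...,2]>.205)&(C[...,2]<.26)&(np.hypot(C[...,0]-.513,C[...,1]+.331)<.05)
print('collar+prongs',m.sum(),C[m].mean(0),C[m].min(0),C[m].max(0))
# model overlay: axis and points in scene for upright key
c=np.ascontiguousarray(cv2.resize(s['p'][230:310,120:220],None,fx=7,fy=7,interpolation=cv2.INTER_CUBIC))
b=np.array([.5128,-.3307,.2094])
e=np.array([np.cos(np.radians(3.6)),np.sin(np.radians(3.6)),0])
def dr(P,col):
    P=((proj(s,P)-[120,230])*7).astype(int);cv2.polylines(c,[P.reshape(-1,1,2)],False,col,1)
a=np.linspace(0,2*np.pi,40)
for z in (.014,.038): dr(b+np.c_[.016*np.cos(a),.016*np.sin(a),0*a+z],(255,0,0))
dr(b+np.array([[0,0,0],[0,0,.101]]),(0,255,0)); dr(b+np.array([-.037*e+[0,0,.109],.037*e+[0,0,.109]]),(0,0,255))
save('ov',c)
E
```

```text
handle n 2523 z vs x fit [0.33459215 0.14078668] 0.5125019110762291 0.5959076039971817 y mean -0.32906566283210575 0.31840839529866083
handle ext ((0.5133611559867859, -0.3303182125091553), (0.07811491191387177, 0.015181942842900753), 3.5897624492645264)
collar+prongs 252 [ 0.51831973 -0.33490039  0.23954884] [ 0.49689929 -0.3479441   0.20674405] [ 0.52983026 -0.31593635  0.2595024 ]
```

View pics/ov.png

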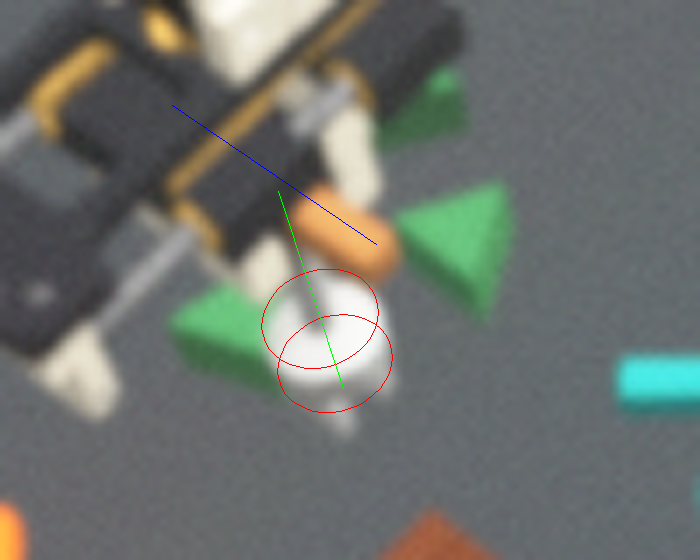

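The upright key model lines up with the held key: the red collar rings fall on the collar at (330,340) and the blue line runs along the handle. The error is about 1 mm and there is no visible tilt. Moving over the well and lowering with a force watch.

```bash
cat > ins.py <<'E'
from h import *
L=np.array([.6901,-.0474])
def down(x,y,yaw,z0,z1,step=.006,fmax=8):
    f0=robot.read_force()
    z=z0
    while z>z1+1e-6:
        z=max(z-step,z1);robot.servo_line([x,y,z],ori(yaw),speed=.05)
        f=robot.read_force()-f0
        p=robot.read_position();print(round(z,4),p.round(4)[2],f.round(1),round(robot.read_t(),2))
        if f[2]>fmax or np.hypot(f[0],f[1])>fmax: return False
    return True
E
python3 - <<'E'
from ins import *
yaw=np.radians(34)
robot.servo_line([*L,.26],ori(yaw),speed=.25)
robot.servo_line([*L,.222],ori(yaw),speed=.1);robot.dwell(.1)
o=grab('scene');pickle.dump(o,open('s_ov2.pkl','wb'))
c=np.ascontiguousarray(cv2.resize(o['p'][200:300,270:380],None,fx=6,fy=6,interpolation=cv2.INTER_CUBIC))
b=np.r_[robot.read_position()[:2],robot.read_position()[2]-.05];a=np.linspace(0,2*np.pi,40)
def dr(P,col):
    P=((proj(o,P)-[270,200])*6).astype(int);cv2.polylines(c,[P.reshape(-1,1,2)],False,col,1)
for z in (.014,.038): dr(b+np.c_[.016*np.cos(a),.016*np.sin(a),0*a+z],(255,0,0))
dr(np.c_[L[0]+.02*np.cos(a),L[1]+.02*np.sin(a),0*a+.16],(0,255,0))
save('ov2',c);print(robot.read_t())
E
```

```text
28.1833
```

View pics/ov2.png

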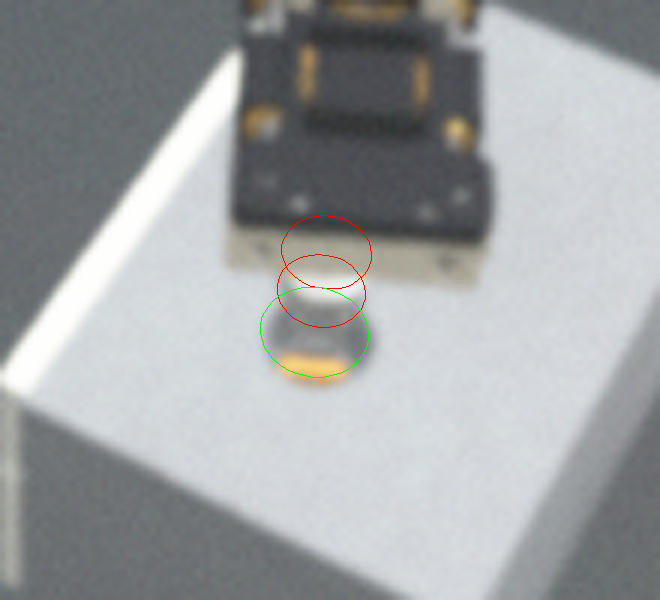

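The well rim and collar both sit about 1 mm below their predicted rings, in the same direction. So the key is centred relative to the well, and I'll lower it.

```bash
python3 - <<'E'
from ins import *
print(down(*L,np.radians(34),.222,.178))
print(robot.read_position(),robot.read_force().round(1))
E
```

```text
0.216 0.2156 [ 0.2 -0.  -0.7] 28.45
0.21 0.2094 [-0.9  0.3 -0.5] 28.72
0.204 0.2034 [-0.6  0.1  0.6] 28.98
0.198 0.1974 [ 0.6 -1.  -0.6] 29.25
0.192 0.1914 [-0.   0.2 -1.3] 29.52
0.186 0.1855 [-0.2  0.5 -0.8] 29.78
0.18 0.1794 [-0.4 -0.1 -0.7] 30.05
0.178 0.1782 [-0.7  0.4 -0.8] 30.3
True
[ 0.69026323 -0.04742306  0.17818382] [-0.4  0.4 -1.8]
```

There was no resistance on the way down and the tip is at floor height, so the fork is over the bar. I'll turn clockwise in steps while watching the moment.

```bash
python3 - <<'E'
from ins import *
t0=robot.read_ft_torque();z=.1775
for y in np.arange(28,-50,-6):
    robot.goto([*L,z],ori(np.radians(y)))
    t=robot.read_ft_torque()-t0;f=robot.read_force()
    print(y,t.round(2),f.round(1),round(robot.read_t(),2))
    if y<-15 and (abs(t[2])>.6 or np.hypot(*f[:2])>15): break
R=robot.read_tcp_rot();print('yaw',np.degrees(np.arctan2(R[1,0],R[0,0])),robot.read_position(),robot.read_grip_width()*88)
E
```

```text
28 [-0.05  0.2  -0.01] [-0.2 -0.1  2.3] 30.55
22 [0.01 0.42 0.  ] [-1.5 -1.3  3.6] 30.8
16 [-0.36  0.02  0.05] [ 0.  -1.   4.7] 31.05
10 [-0.49  0.02  0.02] [ 0.2 -1.4  6.6] 31.3
4 [-0.52 -0.03  0.02] [ 0.2 -1.9  5.4] 31.55
-2 [-0.53 -0.02 -0.02] [ 1.  -1.7  6. ] 31.8
-8 [-0.56 -0.03  0.07] [ 0.4 -1.5  5.5] 32.05
-14 [-0.6   0.01  0.09] [ 0.8 -2.5  5.1] 32.3
-20 [-0.63  0.01  0.01] [-0.  -1.8  5.4] 32.55
-26 [-0.6   0.   -0.02] [ 0.  -1.4  5.4] 32.8
-32 [-0.64  0.05 -0.01] [ 0.3 -1.6  5.9] 33.05
-38 [-0.7   0.03  0.02] [-0.1 -2.   4.6] 33.3
-44 [-0.69 -0.02  0.44] [ 0.7 -1.5  4.9] 33.55
yaw -43.58057152982327 [ 0.69057111 -0.04773552  0.17814931] 14.020597980846556
```

The moment jumps to 0.44 Nm at −44°, which is the stop. I'll press slightly further, release, lift clear and look.

```bash
python3 - <<'E'
from ins import *
for y in (-47,-50):
    robot.goto([*L,.1778],ori(np.radians(y)));robot.dwell(.15)
    t=robot.read_ft_torque();print(y,t.round(2),robot.read_force().round(1))
    if abs(t[2])>.9: break
robot.dwell(.3)
robot.goto([*L,.1782],ori(np.radians(-44)));robot.dwell(.1)
print('before release',robot.read_ft_torque().round(2),robot.read_force().round(1))
robot.move_gripper(.5)
robot.servo_line([*L,.235],ori(np.radians(-44)),speed=.08)
robot.servo_line([*L,.33],ori(np.radians(-44)),speed=.2)
robot.goto([.60,-.0,.36],ori(np.radians(-44)));robot.dwell(.1)
o=grab('wrist');pickle.dump(o,open('w_fin.pkl','wb'));save('w_fin',o['p'])
o=grab('scene');pickle.dump(o,open('s_fin.pkl','wb'));save('s_fin',cv2.resize(o['p'][160:360,200:420],None,fx=2.5,fy=2.5))
print(robot.read_t())
E
```

```text
-47 [-0.63 -0.28  0.7 ] [ 0.4 -1.6  5.3]
-50 [-0.53 -0.06  0.79] [-0.3 -1.6  5.3]
before release [-0.42 -0.15  0.36] [ 1.3 -1.1  4.6]
37.9083
```

View pics/w_fin.png

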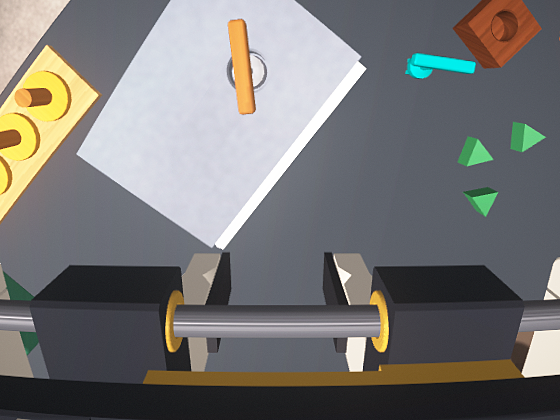

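View pics/s_fin.png

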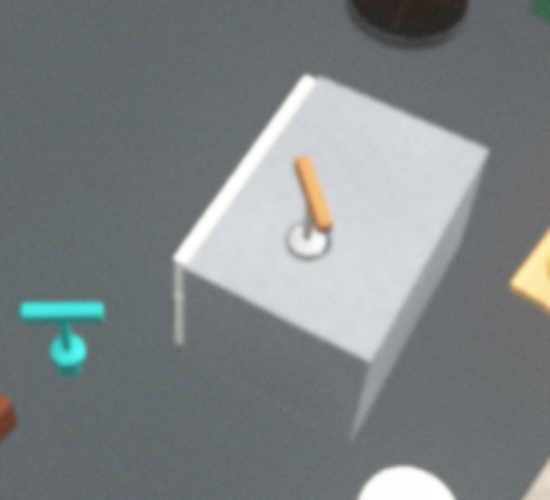

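Both views show the key standing upright in the well: wrist (243,68), scene crop (308,240), with its collar down inside the mouth. The door is flush and the bystanders in view look unmoved. A quick numeric check before handing in.

```bash
python3 - <<'E'
from h import *
v,u=np.mgrid[:420,:560]
for n in('w_fin','s_fin'):
    o=pickle.load(open(n+'.pkl','rb'));C=cloud(o)
    m=(C[...,2]>.228)&(C[...,2]<.245)&(np.hypot(C[...,0]-.69,C[...,1]+.0474)<.06)
    q=C[m];r=onz(o,u[m],v[m],.237);e=np.linalg.svd(r[:,:2]-r[:,:2].mean(0),full_matrices=0)[2][0]
    print(n,m.sum(),'topz',np.median(q[:,2]),'slope',np.polyfit((r[:,:2]-r[:,:2].mean(0))@e,q[:,2],1)[0],cv2.minAreaRect(r[:,:2].astype(np.float32)),'yaw',np.degrees(np.arctan(e[1]/e[0])))
    L=(C[...,:2]-hinge)@Rc;d=(C[...,2]>.14)&(C[...,2]<.165)&(abs(L[...,0])<.02)&(L[...,1]>-.24)&(L[...,1]<-.03)
    print('door slope',np.polyfit(L[d][:,1],L[d][:,0],1))
# bystanders: scene picture change
a=pickle.load(open('scene0.pkl','rb'))['p'].astype(int);b=pickle.load(open('s_fin.pkl','rb'))['p'].astype(int)
df=abs(a-b).max(-1)>60
for nm,(x,y) in dict(lap=(363,158),pr0=(177,241),pr1=(154,276),pr2=(186,264),cal=(295,135),jar=(244,386)).items(): print(nm,df[y-15:y+15,x-15:x+15].sum())
E
```

```text
w_fin 1664 topz 0.23708704517791368 slope -0.0022884673051092076 ((0.6893998384475708, -0.04785048961639404), (0.014850840903818607, 0.07284624129533768), 51.634796142578125) yaw -38.49726508456261
door slope [-0.0006586   0.00678842]
s_fin 213 topz 0.23536236042633474 slope -0.014050456620243169 ((0.692864179611206, -0.05273635685443878), (0.015508939512073994, 0.0758647620677948), 51.98227310180664) yaw -38.624848448856696
door slope [-0.00140147  0.00726921]
lap 0
pr0 0
pr1 0
pr2 0
cal 168
jar 0
```

The handle yaw of −38.5° matches the locked stop plus play (−21.7° − 17.2°). The handle top at 0.237 m is exactly floor plus key height. One check disagrees: pixels changed at the caliper. I'll look at that before handing in.

```bash
python3 - <<'E'
from h import *
a=pickle.load(open('scene0.pkl','rb'))['p'];b=pickle.load(open('s_fin.pkl','rb'))['p']
save('cal',cv2.resize(np.hstack([a[80:200,220:400],b[80:200,220:400]]),None,fx=2.2,fy=2.2))
E
```

```text
(no output)
```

View pics/cal.png

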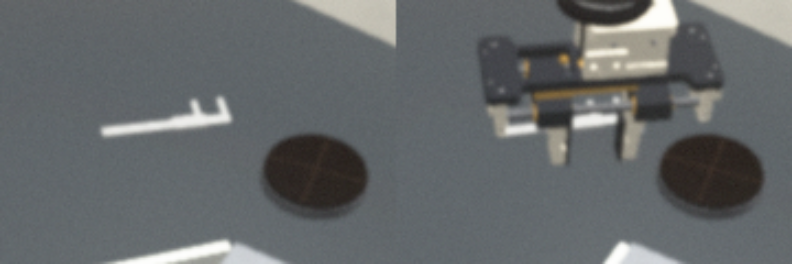

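The crop shows the gripper simply hiding part of the caliper, which is still at its old place (its end at crop (505,131) against (105,131) before). Handing in.

```bash
python3 - <<'E'
from h import *
robot.job_done();print(robot.read_t())
E
```

```text
the job is handed in; nothing more can be done
the job is handed in; nothing more can be done
```

The cabinet is shut and locked, the key is standing in the well, and I handed the job in at about 38 s of the 61 s allowed. No verdict was reported.

**What I did:** I pushed the door shut through its catch: 9 N at the catch, then a drop, then a hard stop at 27 N. I took the wooden-handled key from the stand, lowered it over the drive bar without resistance, and turned it clockwise until the moment rose to 0.8 Nm at the stop. Then I let go and backed off.

**Last checks:**
- **Door:** it measures within about 0.0015 rad of shut in both cameras.
- **Key:** the handle top is at 0.237 m in the wrist view (0.235 m in scene), which matches the prongs standing on the floor. The handle is level, and 1 mm off the well's centre in the wrist view.
- **Lock:** the handle's yaw is −38.5°, against about −39° expected at the locked stop. The bar itself is hidden under the key, so its angle is inferred from this and the moment.
- **Bystanders:** none was seen to move.

**What failed or disagreed:**
- **First grasp missed:** the real fingertips sit about 32 mm behind the reported TCP (seen in two cameras). I corrected for this and the second grasp held.
- **Bar angle:** it looked like 33° at the start instead of the nominal 38.5°, which is within the fork's play.
- **Key position in scene view:** it put the handle about 6 mm off centre, but mostly the handle's side is seen from there, so I trusted the wrist view.
- **Caliper:** the pixel check flagged it only because the gripper was partly hiding it.

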